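# Roll the weight box right side up and put the large weight in it

### The job

The small open wooden box lies upside down on the table. Roll it over sideways a quarter turn at a time, letting it rest on its side after the first turn, until it stands on the table with its open side up. Lower it under control each time, never letting it topple or drop; let go of it, and then stand the largest brass weight upright inside it. Leave the two smaller weights and the stamp where they are.

Things in the scene. Friction and masses are not known exactly. Their poses are not given: they have to be found in the camera images.
- weight_box: Plain light wooden box, outside 62 (x) x 84 (y) x 54 (z) mm, walls 6, floor 8, cavity 50 x 72 x 46 deep; 0.1 to 0.2 kg. Origin: centre of its floor's outer face; z points out through the open side. Starts upside down (z down, origin 54 mm above the table), its x within 25 degrees of straight away from the robot. Grip it across its 62 mm (the 84 x 54 faces) to turn it about its x.
- box_center (a point): Middle of the wooden box: 27 mm from its floor's outer face along the box's z; axes parallel to the box's.
- large_weight: The largest brass balance weight, 200 g, standing upright: a cylinder 34 mm across up to 37 mm height, with a knob on top, 18 mm across, its top 50 mm above the underside; grip the knob. Origin at the centre of its underside, z up.
- medium_weight: Brass weight of the same form, 23 mm diameter and 32 mm tall; stands near the large one, to be left alone. Origin at the centre of its underside.
- small_weight: Brass weight of the same form, 18 mm diameter and 24 mm tall; stands near the large one, to be left alone. Origin at the centre of its underside.
- stamp: Dark wooden rubber stamp standing on its 30 x 60 mm foot, 68 mm tall; to be left alone. Origin at the centre of its underside.
Things that resemble listed ones, but are neither listed nor needed, are in the scene too. What is shaped like the large_weight but green is not meant.

How it is judged:
On the way, in this order (a step that is already met when the one before it is completed fails the run):
1. the box rests on the table on one of its sides, its open side facing sideways (angle between weight_box's own z axis and vertical between 1.42 and 1.72 rad and height (world z) of box_center below 0.046 m and linear speed of weight_box below 0.03 m/s), for 0.2 s.
2. the box stands on the table with its open side up, let go of (angle between weight_box's own z axis and vertical below 0.1 rad and height (world z) of weight_box below 0.006 m and linear speed of weight_box below 0.03 m/s and contact force between the fingers and weight_box below 0.1 N), for 0.2 s.
At the end, for the whole second after the job is handed in: The box stands on the table open side up (within 0.1 rad of level) and at rest, and the large weight stands inside it on its floor (within 5 mm of the floor), upright within 0.15 rad, at rest (angle between weight_box's own z axis and vertical below 0.1 rad and height (world z) of weight_box below 0.006 m and linear speed of each of weight_box, large_weight below 0.02 m/s and x of large_weight in the frame of weight_box between -0.025 and 0.025 m and y of large_weight in the frame of weight_box between -0.036 and 0.036 m and z of large_weight in the frame of weight_box below 0.013 m and angle between large_weight's own z axis and vertical below 0.15 rad); the robot touches nothing.
It fails at once if the box is let topple or drop (it swings faster than 6 rad/s) (angular speed of weight_box above 6 rad/s).
It fails at once if one of the two smaller weights is moved more than 20 mm or knocked over (distance of any of medium_weight, small_weight from where it was at the start of the episode above 0.02 m or angle between any of medium_weight, small_weight's own z axis and vertical above 0.6 rad).
It fails at once if the stamp is moved more than 20 mm or knocked over (distance of stamp from where it was at the start of the episode above 0.02 m or angle between stamp's own z axis and vertical above 0.6 rad).
It also fails if it takes over 72 s, if anything falls off the work surface, if the arm or the gripper's body presses on something with over 40 N, if the wrist force passes 120 N, or if a joint passes its speed limit or range.

### The arm

A 6-joint arm with a two-finger parallel gripper is mounted at the origin on the work surface; the furniture and walls round the work are solid. World frame = base frame: x ahead of the robot, y to its left, z up, the work surface at z = 0. Lengths are in m, angles in rad, forces in N, time in s.
With the tool pointing down it reaches from about 0.35 to 0.975 m from the base axis. Payload 4.9 kg.
Tool frame: the origin (TCP) lies on the front face of the gripper's body, between the roots of the fingers; the fingertips stand 73 mm ahead of it and the grasp point (between the pads) lies 54 mm ahead of it; z points along the fingers, y is the line along which they close (so a half turn about z gives the same grasp; the last joint's range is limited). The gripper opens to 85 mm and grips with 20 to 120 N. Pads are 22 mm wide; open, the fingers measure 114 mm over their backs; the gripper's body (76 mm by 85 mm) begins 54 mm behind the grasp point. The pads swing forward as they close: fully open they stand 13 mm farther back than shut.
Start: joints at [-1.389, 0.053, 1.613, -0, 1.476, -0.119], TCP at [0.185, -0.597, 0.304] pointing down, gripper open.
Joint ranges: [-3.01, 3.01], [-1.01, 2.22], [0.06, 2.58], [-1.02, 4.17], [0.09, 2.62], [-3.14, 3.14]. Speed limits (rad/s): [2.57, 2.57, 3.14, 3.14, 3.14, 3.14].

### API

Orientations are given as a rotation vector (axis times angle).
In Python, from station import status, imaging, order gives the robot as it stands.
- The arm moves only by the tool arm_command, never from a script. Its argument "increments" is a list of rows, each an object with "slide": the shift along the tool's x, y, z in m, a list of three; "spin": the turn about the tool's z in degrees; "gripper": the opening, from -1 (shut) to 1 (fully open). In form: [{"slide": [x, y, z], "spin": spin, "gripper": gripper}, ...]. A call has 1 to 8 rows; each row is the pose to reach, as a shift and turn from the pose commanded when the call began, along the tool's axes at that moment; what a row does not reach only later rows make up. A row lasts 1/12 s, in which the tool goes at most 41.7 mm and 7.16 degrees, less where a joint would pass 70% of its speed; a pose out of reach is approached as far as the arm can. A call with a gripper value outside its range is refused whole. The fingers move at their own pace and stop on an object; "newtons" is the grip in N (left out, the last holds). Time passes only in rows, so rows that repeat a pose let the fingers close. It gives the time, the measured TCP pose, the force, the opening and the grip force at its end, in the units of the state.
- status.get_obs(): the state, without advancing time (a new reading comes with each control period).
- imaging.get_image(name): name is "scene" or "side" or "wrist"; returns a dict with "frame" (480x640x3 uint8, red, green, blue), "vfov" (degrees; the focal length in pixels is half the picture's height over the tangent of half this angle, whatever the lens; pixels are square), "cx", "cy" (the principal point, pixels), "view" (4x4, takes a point from world to camera coordinates); the wrist camera has in their place "mount" (4x4, takes a point from camera to tool coordinates, whose origin is the TCP and whose axes are the flange's). Camera axes: x right, y up, looking along -z (the intrinsics and any distortion apply to the point x, -y, -z); pixel columns grow to the right and rows downward; lengths in m; the calibration is good to about 2 mm. A picture is of the moment at which its call begins: read the wrist's pose just before it. There is no depth.
- order.finish_job(): hands the job in; it is judged then, once.
The state is a dict: "t": time; "q": joint angles; "dq": joint speeds; "effort": joint torques, N m; "tool_pos": TCP position; "tool_rot": TCP orientation; "contact_force": force on the tool from outside, world axes, zero at the start; "wrist_torque": the same for the moment, N m; "opening": finger opening in m; "grip_force": force on a finger pad.
Only numpy, scipy, OpenCV 4.12 (cv2) and the standard library are available. Lean on these libraries where they do the work, as an engineer would, in place of code of your own. Each camera call takes 0.05 s, during which the arm holds its last target. There are 200 camera calls.

## Working session

There is one attempt and no reset: what is moved stays moved. The work goes in short steps, Python scripts to look and compute and a tool call to move; the robot and the scene stay as the last step left them, time stands still between calls to the robot, and variables do not carry over. Pictures are saved under pics/ and viewed, at most 10 in all, crops included, and the job is handed in when it is done.

Besides the shell and the picture viewer there is one more tool, called after "Emit:" as a command line: name --argument value ..., lists and objects as JSON in quotes. arm_command: Moves the arm, as the interface text tells. Its arguments: {"type":"object","properties":{"increments":{"type":"array","items":{"type":"object","properties":{"slide":{"type":"array","items":{"type":"number"}},"spin":{"type":"number"},"gripper":{"type":"number"}}}},"newtons":{"type":"number"}},"required":["increments"]}

```bash
mkdir -p pics; ls; python3 - <<'E'
from station import status, imaging
import cv2,json,numpy as np
o=status.get_obs();print(o)
for n in ["scene","side","wrist"]:
    im=imaging.get_image(n);cv2.imwrite(f"pics/{n}0.png",im["frame"][:,:,::-1])
    print(n,{k:(np.round(v,4).tolist() if hasattr(v,'tolist') or not isinstance(v,dict) else v) for k,v in im.items() if k!="frame"})
E
```

```text
pics
{'t': 0.0, 'q': array([-1.38896605e+00,  5.33460520e-02,  1.61430611e+00,  2.61905062e-05,
        1.47600892e+00, -1.19007486e-01]), 'dq': array([ 1.44012673e-03, -6.94450611e-04, -1.35620675e-03, -5.16959230e-05,
       -6.36815423e-04, -2.15339243e-04]), 'effort': array([-1.36506169e-03, -3.93677938e+01, -3.70177209e+01, -2.31283093e-04,
        6.94130940e-03,  6.93903985e-06]), 'tool_pos': array([ 0.18511382, -0.59645366,  0.30266234]), 'tool_rot': array([-3.10407474e+00, -4.70461063e-01,  6.10703404e-05]), 'contact_force': array([-0.10913526,  0.44747625,  0.46068808]), 'wrist_torque': array([ 0.02757989, -0.01118063,  0.00024677]), 'grip_force': 0.0, 'opening': 0.08502583264097756}
scene {'vfov': 53.4167, 'cx': 328.4762, 'cy': 239.4553, 'view': [[0.4836, -0.875, -0.023, -0.167], [0.475, 0.2403, 0.8466, -0.3415], [-0.7352, -0.4204, 0.5318, -0.4329], [0.0, 0.0, 0.0, 1.0]]}
side {'vfov': 46.4626, 'cx': 319.0986, 'cy': 239.9071, 'view': [[0.9709, -0.2394, -0.0057, -0.493], [0.1705, 0.6743, 0.7186, -0.2141], [-0.1682, -0.6986, 0.6954, -0.7691], [0.0, 0.0, 0.0, 1.0]]}
wrist {'vfov': 59.1436, 'cx': 323.7993, 'cy': 243.5683, 'mount': [[0.0004, 0.9629, 0.2699, 0.0681], [1.0, -0.0008, 0.0013, -0.0001], [0.0015, 0.2699, -0.9629, -0.0697], [0.0, 0.0, 0.0, 1.0]]}
```

View pics/scene0.png

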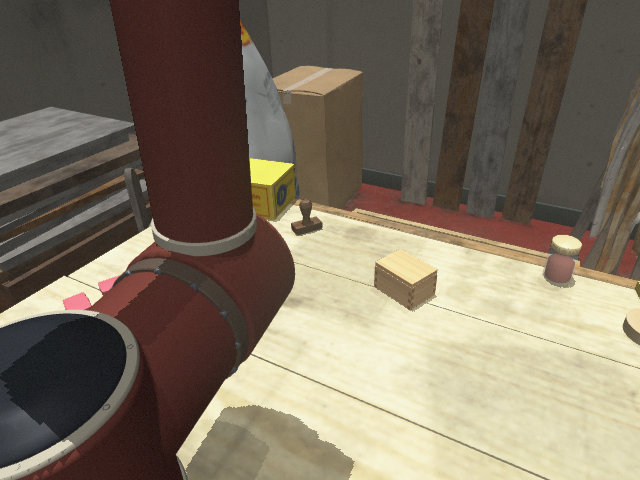

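View pics/side0.png

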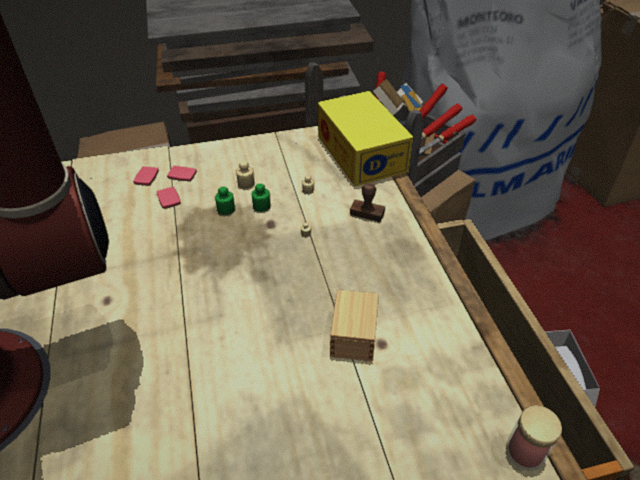

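```bash
cat > h.py <<'E'
import numpy as np,cv2
from station import status, imaging
from scipy.spatial.transform import Rotation as R
def cam(n):
    o=status.get_obs();im=imaging.get_image(n)
    if n=="wrist":
        T=np.eye(4);T[:3,:3]=R.from_rotvec(o["tool_rot"]).as_matrix();T[:3,3]=o["tool_pos"];C=T@im["mount"]
    else: C=np.linalg.inv(im["view"])
    return im,C
def ray(im,C,p,z):
    f=240/np.tan(np.radians(im["vfov"]/2));d=C[:3,:3]@np.array([(p[0]-im["cx"])/f,-(p[1]-im["cy"])/f,-1])
    return C[:3,3]+d*(z-C[2,3])/d[2]
def proj(im,C,P):
    f=240/np.tan(np.radians(im["vfov"]/2));q=(np.linalg.inv(C)@np.c_[P,np.ones(len(P))].T)[:3]
    return np.c_[im["cx"]-f*q[0]/q[2],im["cy"]+f*q[1]/q[2]]
E
python3 - <<'E'
from h import *
im,C=cam("side")
for n,p,z in [("b",(337,291),.054),("b",(378,291),.054),("b",(373,340),.054),("b",(333,338),.054),("large",(245,166),.05),("g1",(223,190),.05),("g2",(261,187),.05),("med",(308,178),.03),("small",(306,223),.024),("stampfoot",(368,212),.01),("yellowbox",(350,182),0),("jar",(528,465),0)]:
    print(n,ray(im,C,p,z).round(3))
a=im["frame"][:,:,::-1]
A=cv2.resize(a[150:260,200:400],None,fx=3.5,fy=3.5,interpolation=3);B=cv2.resize(a[270:380,300:420],None,fx=3,fy=3,interpolation=3)
B=cv2.copyMakeBorder(B,0,0,0,A.shape[1]-B.shape[1],0) if A.shape[1]>B.shape[1] else B
X=np.vstack([A,B]);print(X.shape);cv2.imwrite("pics/crop1.png",cv2.resize(X,None,fx=.8,fy=.8))
E
```

```text
b [0.538 0.011 0.054]
b [ 0.597 -0.003  0.054]
b [ 0.563 -0.086  0.054]
b [ 0.511 -0.069  0.054]
large [0.452 0.358 0.05 ]
g1 [0.402 0.296 0.05 ]
g2 [0.47  0.288 0.05 ]
med [0.565 0.318 0.03 ]
small [0.534 0.201 0.024]
stampfoot [0.654 0.217 0.01 ]
yellowbox [0.65  0.323 0.   ]
jar [ 0.707 -0.276  0.   ]
(715, 700, 3)
```

View pics/crop1.png

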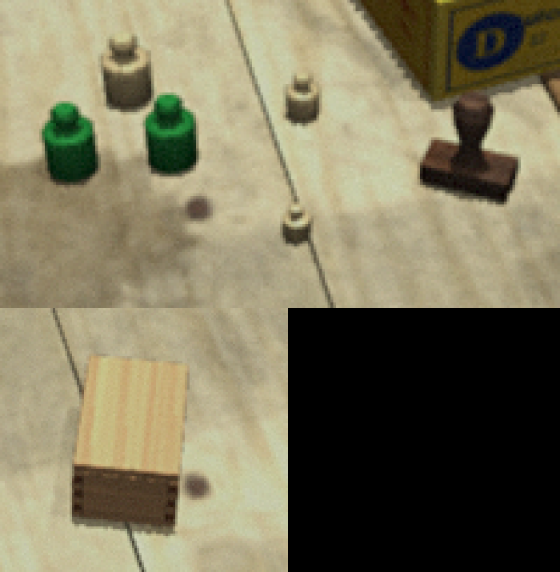

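Emit:
arm_command --increments '[{"slide":[0.032,-0.027,0],"spin":0},{"slide":[0.064,-0.053,0],"spin":0},{"slide":[0.097,-0.08,0]},{"slide":[0.129,-0.107,0]},{"slide":[0.161,-0.133,0]},{"slide":[0.193,-0.16,0]},{"slide":[0.226,-0.186,0]},{"slide":[0.258,-0.213,0]}]'

```text
validation failed for argument at $.in...
```

Emit:
arm_command --increments '[{"slide":[0.032,-0.027,0],"spin":-7},{"slide":[0.064,-0.053,0],"spin":-14},{"slide":[0.097,-0.08,0],"spin":-21},{"slide":[0.129,-0.107,0],"spin":-28},{"slide":[0.161,-0.133,0],"spin":-35},{"slide":[0.193,-0.16,0],"spin":-42},{"slide":[0.226,-0.186,0],"spin":-49},{"slide":[0.258,-0.213,0],"spin":-55}]'

```text
validation failed for argument at $.in...
```

Emit:
arm_command --increments '[{"slide":[0,0,0.04]},{"slide":[0,0,0.04]},{"slide":[0,0,0.04]}]'

```text
validation failed for argument at $.in...
```

```bash
python3 - <<'E'
from h import *
im,C=cam("wrist");cv2.imwrite("pics/w1.png",im["frame"][:,:,::-1])
o=status.get_obs();print(o["t"],o["q"],o["tool_pos"],R.from_rotvec(o["tool_rot"]).as_matrix())
np.savez("w1.npz",C=C)
E
```

```text
0.25 [-1.38900195e+00  5.30085218e-02  1.61355773e+00  1.61679227e-06
  1.47596858e+00 -1.19014474e-01] [ 0.18513379 -0.59671343  0.30331887] [[ 9.55097200e-01  2.96292610e-01 -1.68757883e-04]
 [ 2.96292637e-01 -9.55096757e-01  9.26943392e-04]
 [ 1.13466371e-04 -9.35322755e-04 -9.99999556e-01]]
```

View pics/w1.png

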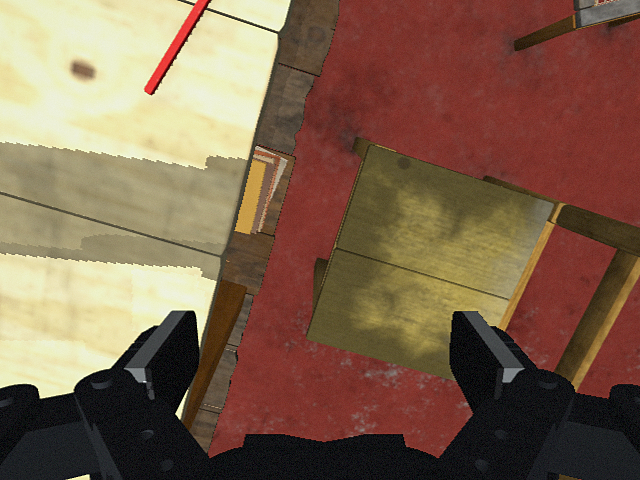

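Emit:
arm_command --increments '[{"slide":[0.032,-0.027,0],"spin":0,"gripper":1},{"slide":[0.064,-0.053,0],"spin":0,"gripper":1},{"slide":[0.097,-0.08,0],"spin":0,"gripper":1},{"slide":[0.129,-0.107,0],"spin":0,"gripper":1},{"slide":[0.161,-0.133,0],"spin":0,"gripper":1},{"slide":[0.193,-0.16,0],"spin":0,"gripper":1},{"slide":[0.226,-0.186,0],"spin":0,"gripper":1},{"slide":[0.258,-0.213,0],"spin":0,"gripper":1}]'

```text
t: 0.92
tool_pos: [0.3683, -0.3165, 0.304]
tool_rot: [3.106, 0.47, 0.001]
contact_force: [1.0, -0.6, 0.4]
opening: 0.0856
grip_force: 0.0
```

Emit:
arm_command --increments '[{"slide":[0.032,-0.022,0],"spin":-7,"gripper":1},{"slide":[0.064,-0.044,0],"spin":-14,"gripper":1},{"slide":[0.095,-0.067,0],"spin":-21,"gripper":1},{"slide":[0.125,-0.09,0],"spin":-28,"gripper":1},{"slide":[0.155,-0.111,0],"spin":-35,"gripper":1},{"slide":[0.185,-0.133,0],"spin":-42,"gripper":1},{"slide":[0.22,-0.155,0],"spin":-49,"gripper":1},{"slide":[0.233,-0.168,0],"spin":-55,"gripper":1}]'

```text
t: 1.58
tool_pos: [0.5424, -0.0856, 0.3039]
tool_rot: [-2.53, -1.863, -0.002]
contact_force: [0.1, 0.2, 0.9]
opening: 0.0857
grip_force: 0.0
```

Emit:
arm_command --increments '[{"slide":[0,0,0.02],"spin":0,"gripper":1},{"slide":[0,0,0.04],"spin":0,"gripper":1},{"slide":[0,0,0.04],"spin":0,"gripper":1}]'

```text
t: 1.83
tool_pos: [0.5387, -0.0876, 0.2592]
tool_rot: [-2.532, -1.85, 0.007]
contact_force: [-1.2, 1.4, -1.0]
opening: 0.0852
grip_force: 0.0
```

```bash
python3 - <<'E'
from h import *
im,C=cam("wrist");cv2.imwrite("pics/w2.png",im["frame"][:,:,::-1])
o=status.get_obs();print(o["t"],o["q"],o["tool_pos"],R.from_rotvec(o["tool_rot"]).as_matrix().round(4))
im.pop("frame");np.save("w2.npy",dict(im=im,C=C),allow_pickle=True)
E
```

```text
1.8833 [-2.98220069e-01 -1.02433172e-01  1.83738090e+00 -2.04866196e-05
  1.41226825e+00  1.13119471e-02] [ 0.5392057  -0.08812289  0.26118774] [[ 3.046e-01  9.525e-01 -5.400e-03]
 [ 9.525e-01 -3.046e-01  1.600e-03]
 [-1.000e-04 -5.600e-03 -1.000e+00]]
```

View pics/w2.png

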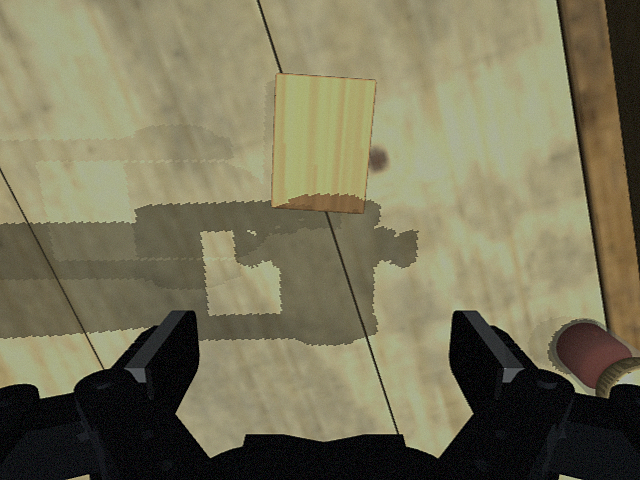

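```bash
cat > fit.py <<'E'
E
python3 - <<'E'
from h import *
d=np.load("w2.npy",allow_pickle=True).item();im,C=d["im"],d["C"]
P=np.array([ray(im,C,p,.054)[:2] for p in [(276,73),(376,79),(363,213),(272,206)]])
print(P.round(4),P.mean(0))
for i in range(4):
    v=P[(i+1)%4]-P[i];print(np.linalg.norm(v),np.degrees(np.arctan2(v[1],v[0])))
print(ray(im,C,(555,345),0))
E
```

```text
[[ 0.5391  0.0161]
 [ 0.596  -0.0056]
 [ 0.5652 -0.0829]
 [ 0.5094 -0.0602]] [ 0.55241444 -0.03314332]
0.06086205282171839 -20.929936974222752
0.08315553628358459 -111.6941038567497
0.06023885200749096 157.94767553539836
0.08196954762758815 68.73854981274259
[ 0.69149994 -0.25578748  0.        ]
```

Emit:
arm_command --increments '[{"slide":[0.025,0,0.025],"spin":3.5,"gripper":1},{"slide":[0.05,-0.001,0.055],"spin":3.5,"gripper":1},{"slide":[0.075,-0.002,0.085],"spin":3.5,"gripper":1},{"slide":[0.092,-0.002,0.11],"spin":3.5,"gripper":1},{"slide":[0.092,-0.002,0.125],"spin":3.5,"gripper":1},{"slide":[0.092,-0.002,0.125],"spin":3.5,"gripper":1},{"slide":[0.092,-0.002,0.125],"spin":3.5,"gripper":1}]'

```text
t: 2.47
tool_pos: [0.5668, -0.0008, 0.1394]
tool_rot: [-2.593, -1.773, 0.001]
contact_force: [-0.7, -0.7, 0.1]
opening: 0.0858
grip_force: 0.0
```

```bash
python3 - <<'E'
from h import *
im,C=cam("wrist");cv2.imwrite("pics/w3.png",im["frame"][:,:,::-1])
o=status.get_obs();print(o["t"],o["tool_pos"],R.from_rotvec(o["tool_rot"]).as_matrix().round(4))
T=R.from_rotvec(o["tool_rot"]).as_matrix()
print((T.T@(np.array([.5654,.0005,.08])-o["tool_pos"])).round(4), np.degrees(np.arctan2(T[1,0],T[0,0])))
E
```

```text
2.5167 [ 0.56755296 -0.00120918  0.14070735] [[ 3.633e-01  9.317e-01  2.200e-03]
 [ 9.317e-01 -3.633e-01 -4.000e-04]
 [ 4.000e-04  2.200e-03 -1.000e+00]]
[ 0.0008 -0.0028  0.0607] 68.69566408604877
```

Emit:
arm_command --increments '[{"slide":[0.001,-0.002,0.02],"spin":0,"gripper":1},{"slide":[0.001,-0.002,0.045],"spin":0,"gripper":1},{"slide":[0.001,-0.002,0.06],"spin":0,"gripper":1},{"slide":[0.001,-0.002,0.06],"spin":0,"gripper":1},{"slide":[0.001,-0.002,0.06],"spin":0,"gripper":1}]' --newtons 20

```text
t: 2.93
tool_pos: [0.5659, 0.0003, 0.0804]
tool_rot: [2.593, 1.771, 0.002]
contact_force: [-0.0, 0.3, 0.7]
opening: 0.0854
grip_force: 0.0
```

Emit:
arm_command --increments '[{"slide":[0,0,0],"spin":0,"gripper":0.2},{"slide":[0,0,0],"spin":0,"gripper":0.2},{"slide":[0,0,0],"spin":0,"gripper":0.2},{"slide":[0,0,0],"spin":0,"gripper":0.2},{"slide":[0,0,0],"spin":0,"gripper":0.2},{"slide":[0,0,0],"spin":0,"gripper":0.2},{"slide":[0,0,0],"spin":0,"gripper":0.2},{"slide":[0,0,0],"spin":0,"gripper":0.2}]' --newtons 20

```text
t: 3.6
tool_pos: [0.5669, 0.0007, 0.0816]
tool_rot: [2.591, 1.772, 0.004]
contact_force: [-0.3, -0.2, 6.6]
opening: 0.0618
grip_force: 22.7
```

Emit:
arm_command --increments '[{"slide":[-0.0013,0,-0.0033],"spin":0,"gripper":0.2},{"slide":[-0.003,0,-0.0067],"spin":0,"gripper":0.2},{"slide":[-0.0046,0,-0.01],"spin":0,"gripper":0.2},{"slide":[-0.0064,0,-0.0131],"spin":0,"gripper":0.2},{"slide":[-0.0084,0,-0.016],"spin":0,"gripper":0.2},{"slide":[-0.0104,0,-0.0192],"spin":0,"gripper":0.2},{"slide":[-0.0104,0,-0.0192],"spin":0,"gripper":0.2},{"slide":[-0.0104,0,-0.0192],"spin":0,"gripper":0.2}]' --newtons 20

```text
t: 4.27
tool_pos: [0.5614, -0.0088, 0.0984]
tool_rot: [2.593, 1.773, 0.001]
contact_force: [-0.1, -0.7, -1.7]
opening: 0.0617
grip_force: 22.3
```

```bash
python3 - <<'E'
from h import *
o=status.get_obs();print(o["tool_pos"],o["contact_force"],o["wrist_torque"])
im,C=cam("wrist");cv2.imwrite("pics/w4.png",im["frame"][:,:,::-1])
s,Cs=cam("side");a=cv2.resize(s["frame"][220:400,260:460,::-1],None,fx=2,fy=2,interpolation=3)
b=cv2.resize(im["frame"][:,:,::-1],(480,360));cv2.imwrite("pics/m4.png",cv2.resize(np.hstack([a,b]),(800,327)))
E
```

```text
[ 0.5614176  -0.00877077  0.09836385] [-0.13460883 -0.68121955 -1.69734925] [ 0.06348916 -0.03387624  0.08865641]
```

View pics/m4.png

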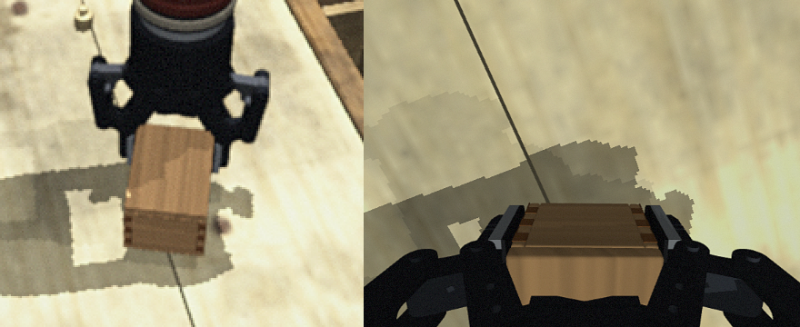

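```bash
cat >> h.py <<'E'
def box(edge,th,yaw=np.radians(68.7),L=.084,H=.054):
    # edge: xy mid of pivot edge; u along tool x; returns corners (u,h) of section x 2 sides
    u=np.array([np.cos(yaw),np.sin(yaw)]);s=np.array([u[1],-u[0]])
    c,sn=np.cos(th),np.sin(th);out=[]
    for a,h in [(0,0),(L,0),(L,H),(0,H)]:
        for k in (-.031,.031):
            out.append([*(edge+u*(a*c-h*sn)+s*k),a*sn+h*c])
    return np.array(out)
E
python3 - <<'E'
from h import *
s,C=cam("side")
u=np.array([np.cos(np.radians(68.7)),np.sin(np.radians(68.7))])
e=np.array([.5524,-.0331])-.042*u
print(e)
for th in (0,5,10,15): print(th,proj(s,C,box(e,np.radians(th))).round(0).tolist())
B=box(e-u*.0104,0);B[:,2]+=.0185;print("flat",proj(s,C,B).round(0).tolist())
E
```

```text
[ 0.53714345 -0.07223103]
0 [[329.0, 356.0], [372.0, 361.0], [336.0, 311.0], [376.0, 315.0], [336.0, 288.0], [378.0, 292.0], [330.0, 334.0], [375.0, 338.0]]
5 [[329.0, 356.0], [372.0, 361.0], [336.0, 308.0], [376.0, 312.0], [336.0, 287.0], [378.0, 291.0], [329.0, 336.0], [374.0, 341.0]]
10 [[329.0, 356.0], [372.0, 361.0], [336.0, 306.0], [376.0, 309.0], [336.0, 287.0], [378.0, 291.0], [329.0, 339.0], [374.0, 344.0]]
15 [[329.0, 356.0], [372.0, 361.0], [336.0, 303.0], [376.0, 307.0], [335.0, 288.0], [378.0, 292.0], [329.0, 343.0], [374.0, 347.0]]
flat [[329.0, 355.0], [373.0, 359.0], [335.0, 309.0], [376.0, 313.0], [336.0, 285.0], [378.0, 289.0], [329.0, 332.0], [375.0, 336.0]]
```

Emit:
arm_command --increments '[{"slide":[0.004,0,0.005],"spin":0,"gripper":0.2},{"slide":[0.008,0,0.01],"spin":0,"gripper":0.2},{"slide":[0.01,0,0.015],"spin":0,"gripper":0.2},{"slide":[0.01,0,0.015],"spin":0,"gripper":0.2},{"slide":[0.01,0,0.015],"spin":0,"gripper":0.42},{"slide":[0.01,0,0.015],"spin":0,"gripper":0.42},{"slide":[0.01,0,0.015],"spin":0,"gripper":0.42},{"slide":[0.01,0,0.015],"spin":0,"gripper":0.42}]' --newtons 20

```text
t: 5.08
tool_pos: [0.5649, 0.0006, 0.0831]
tool_rot: [-2.593, -1.773, 0.0]
contact_force: [-0.5, -0.1, -1.3]
opening: 0.0613
grip_force: 22.1
```

Emit:
arm_command --increments '[{"slide":[0,0,0],"spin":0,"gripper":0.445},{"slide":[0,0,0],"spin":0,"gripper":0.445},{"slide":[0,0,0],"spin":0,"gripper":0.445}]' --newtons 20

```text
t: 5.33
tool_pos: [0.565, 0.0006, 0.0832]
tool_rot: [2.593, 1.773, 0.0]
contact_force: [0.4, 0.2, -1.8]
opening: 0.0614
grip_force: 22.1
```

Emit:
arm_command --increments '[{"slide":[0,0,0],"spin":0,"gripper":0.455},{"slide":[0,0,0],"spin":0,"gripper":0.455},{"slide":[0,0,0],"spin":0,"gripper":0.455}]' --newtons 20

```text
t: 5.58
tool_pos: [0.5651, 0.0007, 0.0833]
tool_rot: [2.593, 1.773, 0.0]
contact_force: [-1.2, -0.5, -0.5]
opening: 0.0621
grip_force: 0.2
```

Emit:
arm_command --increments '[{"slide":[0,0,0],"spin":0,"gripper":0.465},{"slide":[0,0,0],"spin":0,"gripper":0.465},{"slide":[0,0,0],"spin":0,"gripper":0.465}]' --newtons 20

```text
t: 5.83
tool_pos: [0.5651, 0.0007, 0.0833]
tool_rot: [2.593, 1.773, 0.0]
contact_force: [0.5, -0.8, -0.3]
opening: 0.0629
grip_force: 0.0
```

Emit:
arm_command --increments '[{"slide":[0,0,0],"spin":0,"gripper":0.475},{"slide":[0,0,0],"spin":0,"gripper":0.475},{"slide":[0,0,0],"spin":0,"gripper":0.475}]' --newtons 20

```text
t: 6.08
tool_pos: [0.565, 0.0007, 0.0831]
tool_rot: [-2.593, -1.773, -0.0]
contact_force: [0.5, -0.8, -0.2]
opening: 0.0629
grip_force: 0.0
```

Emit:
arm_command --increments '[{"slide":[0,0,0.001],"spin":0,"gripper":0.452},{"slide":[0,0,0.001],"spin":0,"gripper":0.452},{"slide":[0,0,0.001],"spin":0,"gripper":0.452},{"slide":[0,0,0.001],"spin":0,"gripper":0.452}]' --newtons 20

```text
t: 6.42
tool_pos: [0.565, 0.0007, 0.0822]
tool_rot: [2.593, 1.773, 0.0]
contact_force: [-0.3, 1.3, 1.1]
opening: 0.0622
grip_force: 1.9
```

Emit:
arm_command --increments '[{"slide":[0,0,0],"spin":0,"gripper":0.45},{"slide":[0,0,0],"spin":0,"gripper":0.45},{"slide":[0,0,0],"spin":0,"gripper":0.45}]' --newtons 20

```text
t: 6.67
tool_pos: [0.5651, 0.0007, 0.0823]
tool_rot: [2.593, 1.773, 0.0]
contact_force: [-0.6, 0.6, 1.9]
opening: 0.0617
grip_force: 4.3
```

Emit:
arm_command --increments '[{"slide":[0,0,0],"spin":0,"gripper":0.448},{"slide":[0,0,0],"spin":0,"gripper":0.448},{"slide":[0,0,0],"spin":0,"gripper":0.448}]' --newtons 20

```text
t: 6.92
tool_pos: [0.5651, 0.0007, 0.0823]
tool_rot: [2.593, 1.773, 0.0]
contact_force: [-0.6, -0.1, 1.8]
opening: 0.0619
grip_force: 6.9
```

Emit:
arm_command --increments '[{"slide":[-0.0013,0,-0.0033],"spin":0,"gripper":0.451},{"slide":[-0.003,0,-0.0067],"spin":0,"gripper":0.451},{"slide":[-0.0046,0,-0.01],"spin":0,"gripper":0.451},{"slide":[-0.0064,0,-0.0131],"spin":0,"gripper":0.451},{"slide":[-0.0084,0,-0.016],"spin":0,"gripper":0.451},{"slide":[-0.0104,0,-0.0192],"spin":0,"gripper":0.451},{"slide":[-0.0104,0,-0.0192],"spin":0,"gripper":0.451},{"slide":[-0.0104,0,-0.0192],"spin":0,"gripper":0.451}]' --newtons 20

```text
t: 7.58
tool_pos: [0.5613, -0.0092, 0.1017]
tool_rot: [2.593, 1.773, 0.001]
contact_force: [-0.9, -0.2, -1.4]
opening: 0.062
grip_force: 4.9
```

```bash
python3 - <<'E'
from h import *
a=cv2.imread("pics/side0.png");s,C=cam("side");b=s["frame"][:,:,::-1]
cv2.imwrite("pics/s5.png",b)
for im in (a,b): print(im[320:368,348:354].mean((1,2)).round(0).astype(int).tolist())
E
```

```text
[162, 164, 164, 164, 164, 165, 165, 166, 164, 165, 165, 165, 164, 166, 168, 170, 156, 104, 57, 62, 63, 57, 56, 58, 57, 60, 62, 63, 62, 59, 59, 61, 61, 62, 62, 59, 57, 56, 62, 77, 87, 91, 137, 164, 176, 180, 181, 184]
[128, 129, 127, 130, 127, 130, 129, 130, 128, 131, 130, 129, 133, 132, 133, 108, 84, 85, 88, 83, 82, 83, 81, 82, 84, 89, 85, 82, 85, 85, 82, 83, 86, 87, 80, 78, 80, 85, 100, 107, 104, 105, 112, 111, 112, 119, 128, 137]
```

Emit:
arm_command --increments '[{"slide":[0.002,0,0.005],"spin":0,"gripper":0.451},{"slide":[0.005,0,0.01],"spin":0,"gripper":0.451},{"slide":[0.008,0,0.015],"spin":0,"gripper":0.451},{"slide":[0.008,0,0.015],"spin":0,"gripper":0.451},{"slide":[0.008,0,0.015],"spin":0,"gripper":0.452},{"slide":[0.008,0,0.015],"spin":0,"gripper":0.452},{"slide":[0.008,0,0.015],"spin":0,"gripper":0.4525},{"slide":[0.008,0,0.015],"spin":0,"gripper":0.4525}]' --newtons 20

```text
t: 8.3
tool_pos: [0.5643, -0.0016, 0.0866]
tool_rot: [2.593, 1.773, 0.0]
contact_force: [-0.4, -1.3, -1.6]
opening: 0.0619
grip_force: 0.7
```

Emit:
arm_command --increments '[{"slide":[-0.0007,0,-0.0015],"spin":0,"gripper":0.4525},{"slide":[-0.0015,0,-0.003],"spin":0,"gripper":0.4525},{"slide":[-0.0022,0,-0.0045],"spin":0,"gripper":0.4525},{"slide":[-0.003,0,-0.006],"spin":0,"gripper":0.4525},{"slide":[-0.003,0,-0.006],"spin":0,"gripper":0.4525},{"slide":[-0.003,0,-0.006],"spin":0,"gripper":0.4525}]' --newtons 20

```text
t: 8.8
tool_pos: [0.5632, -0.0045, 0.0926]
tool_rot: [2.593, 1.773, 0.001]
contact_force: [0.0, -0.8, 1.3]
opening: 0.0619
grip_force: 0.2
```

```bash
cat > edge.py <<'E'
from h import *
import sys
s,C=cam("side");b=s["frame"][:,:,::-1];cv2.imwrite(sys.argv[1],b)
p=b[325:366,348:354].mean((1,2));d=np.diff(p);print("top edge",325+d[:25].argmin(),p.round(0).astype(int).tolist())
E
python3 edge.py pics/s6.png
```

```text
top edge 337 [127, 129, 127, 128, 128, 129, 129, 131, 130, 130, 130, 133, 120, 93, 85, 92, 86, 77, 82, 80, 80, 81, 89, 86, 85, 82, 83, 85, 84, 83, 85, 82, 79, 81, 89, 110, 126, 129, 129, 130, 136]
```

Emit:
arm_command --increments '[{"slide":[0,0,0],"spin":0,"gripper":0.55},{"slide":[0,0,0],"spin":0,"gripper":0.55},{"slide":[0.006,0,-0.008],"spin":0,"gripper":0.55},{"slide":[0.012,0,-0.016],"spin":0,"gripper":0.55},{"slide":[0.012,0,-0.016],"spin":0,"gripper":0.55},{"slide":[0.012,0,-0.016],"spin":0,"gripper":0.453},{"slide":[0.012,0,-0.016],"spin":0,"gripper":0.453}]' --newtons 20

```text
t: 9.43
tool_pos: [0.5679, 0.007, 0.109]
tool_rot: [2.592, 1.773, 0.002]
contact_force: [1.2, 0.3, 0.2]
opening: 0.062
grip_force: 0.5
```

```bash
python3 edge.py pics/s7.png; python3 - <<'E'
from h import *
im,C=cam("wrist");b=cv2.imread("pics/s7.png")
A=cv2.resize(b[220:400,280:440],None,fx=2.67,fy=2.67,interpolation=3);B=im["frame"][200:480,150:500,::-1]
B=cv2.resize(B,(400,320));A=cv2.resize(A,(400,450));B=cv2.copyMakeBorder(B,0,130,0,0,0)
cv2.imwrite("pics/m7.png",np.hstack([A,B]))
E
```

```text
top edge 337 [126, 127, 125, 126, 125, 126, 126, 126, 125, 127, 127, 128, 121, 95, 82, 85, 81, 73, 79, 78, 77, 79, 84, 85, 80, 79, 81, 80, 81, 83, 86, 78, 76, 78, 88, 109, 124, 125, 124, 128, 132]
```

View pics/m7.png

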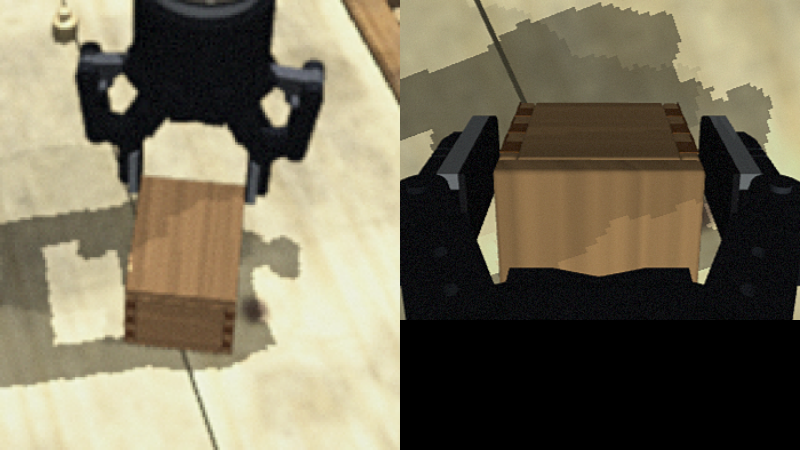

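Emit:
arm_command --increments '[{"slide":[0,0,0],"spin":0,"gripper":0.45},{"slide":[0,0,0],"spin":0,"gripper":0.45},{"slide":[-0.0017,0,-0.0028],"spin":0,"gripper":0.45},{"slide":[-0.0035,0,-0.0056],"spin":0,"gripper":0.45},{"slide":[-0.0055,0,-0.0083],"spin":0,"gripper":0.45},{"slide":[-0.0075,0,-0.0109],"spin":0,"gripper":0.45},{"slide":[-0.0075,0,-0.0109],"spin":0,"gripper":0.45},{"slide":[-0.0075,0,-0.0109],"spin":0,"gripper":0.45}]' --newtons 20

```text
t: 10.2
tool_pos: [0.5646, -0.0004, 0.1194]
tool_rot: [2.593, 1.773, 0.0]
contact_force: [-0.1, -1.3, -0.6]
opening: 0.0621
grip_force: 1.7
```

```bash
python3 edge.py pics/s8.png; python3 - <<'E'
from h import *
s,C=cam("side");e=np.array([.5371,-.0722])
for th in (0,8):
  for d in (0,.003): print(th,d,proj(s,C,box(e-d*np.array([.363,.932]),np.radians(th))).round(0)[[0,1,6,7],1])
E
```

```text
top edge 342 [133, 130, 132, 132, 130, 132, 131, 134, 131, 133, 132, 132, 134, 135, 133, 135, 136, 115, 85, 80, 75, 68, 72, 71, 73, 78, 76, 72, 76, 74, 77, 76, 71, 72, 78, 96, 104, 106, 107, 116, 129]
0 0 [356. 361. 334. 338.]
0 0.003 [358. 362. 335. 340.]
8 0 [356. 361. 338. 343.]
8 0.003 [358. 362. 340. 345.]
```

Emit:
arm_command --increments '[{"slide":[-0.0043,0,-0.005],"spin":0,"gripper":0.45},{"slide":[-0.0089,0,-0.0098],"spin":0,"gripper":0.45},{"slide":[-0.0139,0,-0.0142],"spin":0,"gripper":0.45},{"slide":[-0.0191,0,-0.0183],"spin":0,"gripper":0.45},{"slide":[-0.0246,0,-0.022],"spin":0,"gripper":0.45},{"slide":[-0.0304,0,-0.0253],"spin":0,"gripper":0.45},{"slide":[-0.0304,0,-0.0253],"spin":0,"gripper":0.45}]' --newtons 20

```text
t: 10.88
tool_pos: [0.5538, -0.0296, 0.1456]
tool_rot: [2.593, 1.771, 0.001]
contact_force: [0.4, -0.3, -1.6]
opening: 0.0619
grip_force: 1.7
```

```bash
python3 edge.py pics/s9.png; python3 - <<'E'
from h import *
s,C=cam("side");e=np.array([.5371,-.0722])
for th in (16,24,32): print(th,proj(s,C,box(e-.002*np.array([.363,.932]),np.radians(th))).round(0).tolist())
E
```

```text
top edge 336 [140, 140, 138, 139, 140, 140, 139, 139, 140, 141, 139, 141, 137, 137, 137, 139, 137, 139, 138, 138, 139, 138, 140, 138, 138, 140, 141, 140, 140, 140, 139, 142, 143, 129, 88, 86, 107, 110, 110, 112, 115]
16 [[329.0, 357.0], [372.0, 362.0], [336.0, 304.0], [376.0, 308.0], [335.0, 289.0], [378.0, 293.0], [328.0, 345.0], [374.0, 349.0]]
24 [[329.0, 357.0], [372.0, 362.0], [335.0, 301.0], [377.0, 305.0], [334.0, 291.0], [378.0, 295.0], [328.0, 350.0], [373.0, 355.0]]
32 [[329.0, 357.0], [372.0, 362.0], [335.0, 300.0], [377.0, 304.0], [333.0, 294.0], [378.0, 299.0], [327.0, 356.0], [373.0, 360.0]]
```

Emit:
arm_command --increments '[{"slide":[-0.006,0,-0.0028],"spin":0,"gripper":0.45},{"slide":[-0.0121,0,-0.0053],"spin":0,"gripper":0.45},{"slide":[-0.0185,0,-0.0073],"spin":0,"gripper":0.45},{"slide":[-0.0249,0,-0.0089],"spin":0,"gripper":0.45},{"slide":[-0.0314,0,-0.01],"spin":0,"gripper":0.45},{"slide":[-0.038,0,-0.0106],"spin":0,"gripper":0.45},{"slide":[-0.0447,0,-0.0108],"spin":0,"gripper":0.45},{"slide":[-0.0447,0,-0.0108],"spin":0,"gripper":0.45}]' --newtons 20

```text
t: 11.65
tool_pos: [0.537, -0.0713, 0.1554]
tool_rot: [2.594, 1.772, -0.001]
contact_force: [0.3, -1.0, 1.4]
opening: 0.062
grip_force: 1.9
```

```bash
python3 edge.py pics/s10.png >/dev/null; python3 - <<'E'
from h import *
s,C=cam("side");e=np.array([.5371,-.0722]);b=s["frame"]
for th in (50,60): print(th,proj(s,C,box(e-.002*np.array([.363,.932]),np.radians(th))).round(0).tolist())
p=b[280:400,348:354].mean((1,2));d=np.diff(p);print([(280+i,int(p[i]),int(p[i+1])) for i in np.where(abs(d)>8)[0]])
E
```

```text
50 [[329.0, 357.0], [372.0, 362.0], [334.0, 300.0], [377.0, 304.0], [331.0, 307.0], [377.0, 312.0], [326.0, 368.0], [372.0, 373.0]]
60 [[329.0, 357.0], [372.0, 362.0], [333.0, 303.0], [377.0, 307.0], [329.0, 317.0], [376.0, 322.0], [325.0, 375.0], [371.0, 380.0]]
[(np.int64(290), 12, 25), (np.int64(291), 25, 135), (np.int64(292), 135, 213), (np.int64(293), 213, 222), (np.int64(304), 225, 195), (np.int64(305), 195, 130), (np.int64(306), 130, 106), (np.int64(317), 83, 95), (np.int64(319), 95, 114), (np.int64(388), 124, 133)]
```

Emit:
arm_command --increments '[{"slide":[-0.0066,0,0.0003],"spin":0,"gripper":0.45},{"slide":[-0.0132,0,0.001],"spin":0,"gripper":0.45},{"slide":[-0.0197,0,0.0022],"spin":0,"gripper":0.45},{"slide":[-0.0261,0,0.0038],"spin":0,"gripper":0.45},{"slide":[-0.0324,0,0.0059],"spin":0,"gripper":0.45},{"slide":[-0.0386,0,0.0084],"spin":0,"gripper":0.45},{"slide":[-0.0445,0,0.0114],"spin":0,"gripper":0.45},{"slide":[-0.0474,0,0.013],"spin":0,"gripper":0.45}]' --newtons 20

```text
t: 12.42
tool_pos: [0.52, -0.115, 0.1421]
tool_rot: [-2.594, -1.772, -0.0]
contact_force: [-0.1, 1.6, 3.3]
opening: 0.0617
grip_force: 2.5
```

Emit:
arm_command --increments '[{"slide":[0,0,0.0005],"spin":0,"gripper":0.45},{"slide":[-0.001,0,0.001],"spin":0,"gripper":0.45},{"slide":[-0.001,0,0.001],"spin":0,"gripper":0.45}]' --newtons 20

```text
t: 12.67
tool_pos: [0.5199, -0.1152, 0.1415]
tool_rot: [-2.593, -1.773, -0.0]
contact_force: [0.5, -0.3, 3.0]
opening: 0.0616
grip_force: 2.5
```

```bash
python3 edge.py pics/s11.png >/dev/null; python3 - <<'E'
from h import *
s,C=cam("side");e=np.array([.5371,-.0722]);b=s["frame"]
for th in (80,85,90): print(th,proj(s,C,box(e-.002*np.array([.363,.932]),np.radians(th))).round(0).tolist())
p=b[280:410,346:352].mean((1,2));d=np.diff(p);print([(280+i,int(p[i]),int(p[i+1])) for i in np.where(abs(d)>8)[0]])
E
```

```text
80 [[329.0, 357.0], [372.0, 362.0], [331.0, 313.0], [376.0, 318.0], [326.0, 341.0], [375.0, 346.0], [325.0, 386.0], [370.0, 391.0]]
85 [[329.0, 357.0], [372.0, 362.0], [330.0, 317.0], [376.0, 322.0], [326.0, 348.0], [374.0, 353.0], [325.0, 388.0], [370.0, 393.0]]
90 [[329.0, 357.0], [372.0, 362.0], [330.0, 321.0], [376.0, 326.0], [325.0, 355.0], [373.0, 360.0], [325.0, 390.0], [370.0, 395.0]]
[(np.int64(281), 87, 58), (np.int64(282), 58, 37), (np.int64(283), 37, 70), (np.int64(284), 70, 89), (np.int64(287), 86, 53), (np.int64(288), 53, 24), (np.int64(328), 13, 38), (np.int64(329), 38, 123), (np.int64(330), 123, 152), (np.int64(332), 146, 138), (np.int64(353), 119, 110), (np.int64(355), 110, 122), (np.int64(358), 129, 116), (np.int64(359), 116, 97), (np.int64(360), 97, 88), (np.int64(391), 85, 93), (np.int64(392), 93, 111), (np.int64(393), 111, 119), (np.int64(395), 119, 128)]
```

Emit:
arm_command --increments '[{"slide":[0,0,0],"spin":0,"gripper":0.453},{"slide":[0,0,0],"spin":0,"gripper":0.46},{"slide":[0,0,0],"spin":0,"gripper":0.5},{"slide":[0,0,0],"spin":0,"gripper":0.6},{"slide":[0,0,0],"spin":0,"gripper":0.65},{"slide":[0,0,0],"spin":0,"gripper":0.65},{"slide":[0,0,0],"spin":0,"gripper":0.65}]' --newtons 20

```text
t: 13.35
tool_pos: [0.5198, -0.1152, 0.1412]
tool_rot: [-2.593, -1.773, 0.0]
contact_force: [0.4, 0.1, -0.6]
opening: 0.0706
grip_force: 0.0
```

```bash
python3 - <<'E'
from h import *
s,C=cam("side");b=s["frame"];w,_=cam("wrist")
p=b[300:410,346:352].mean((1,2));d=np.diff(p);print([(300+i,int(p[i]),int(p[i+1])) for i in np.where(abs(d)>8)[0]])
A=cv2.resize(b[260:420,280:440,::-1],(400,400),interpolation=3);B=cv2.resize(w["frame"][:,:,::-1],(400,300));B=cv2.copyMakeBorder(B,0,100,0,0,0)
cv2.imwrite("pics/m12.png",np.hstack([A,B]))
E
```

```text
[(np.int64(328), 13, 25), (np.int64(329), 25, 114), (np.int64(330), 114, 147), (np.int64(357), 130, 112), (np.int64(358), 112, 93), (np.int64(391), 86, 95), (np.int64(392), 95, 111), (np.int64(396), 121, 130)]
```

View pics/m12.png

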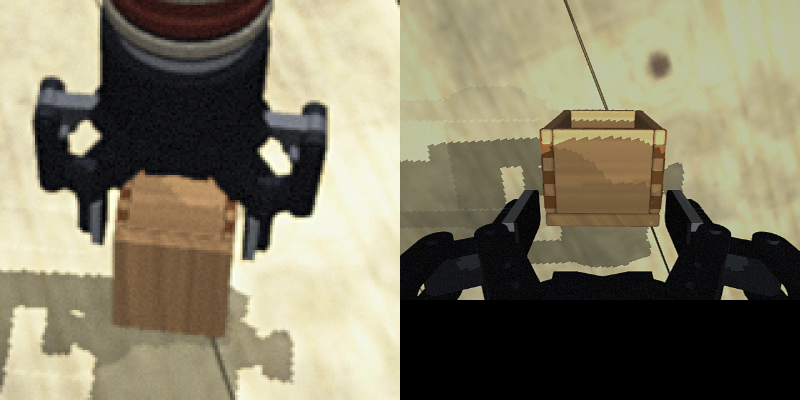

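```bash
python3 - <<'E'
from h import *
w,C=cam("wrist");o=status.get_obs();T=R.from_rotvec(o["tool_rot"]).as_matrix()
P=np.array([ray(w,C,((x-400)*1.6,y*1.6),.084) for x,y in [(540.5,129),(666.5,129),(659,226),(547,226)]])
print(P.round(4),(P-o["tool_pos"])@T)
E
```

```text
[[ 0.5075 -0.0626  0.084 ]
 [ 0.5646 -0.0848  0.084 ]
 [ 0.5448 -0.1341  0.084 ]
 [ 0.4883 -0.1122  0.084 ]] [[ 0.04459586 -0.03061221  0.05726306]
 [ 0.04462653  0.03071566  0.05725679]
 [-0.00853932  0.03015492  0.05725698]
 [-0.00857593 -0.03042214  0.05726318]]
```

Emit:
arm_command --increments '[{"slide":[0.015,0,0.001],"spin":0,"gripper":0.65},{"slide":[0.032,0,0.002],"spin":0,"gripper":0.65},{"slide":[0.046,0,0.002],"spin":0,"gripper":0.65},{"slide":[0.046,0,0.002],"spin":0,"gripper":0.5},{"slide":[0.046,0,0.002],"spin":0,"gripper":0.46},{"slide":[0.046,0,0.002],"spin":0,"gripper":0.453},{"slide":[0.046,0,0.002],"spin":0,"gripper":0.451},{"slide":[0.046,0,0.002],"spin":0,"gripper":0.45}]' --newtons 20

```text
t: 14.17
tool_pos: [0.5365, -0.0729, 0.1395]
tool_rot: [2.594, 1.772, 0.0]
contact_force: [0.1, 0.8, 0.3]
opening: 0.0622
grip_force: 1.7
```

Emit:
arm_command --increments '[{"slide":[0,0,0],"spin":0,"gripper":0.45},{"slide":[0,0,0],"spin":0,"gripper":0.45}]' --newtons 20

```text
t: 14.33
tool_pos: [0.5365, -0.0728, 0.1394]
tool_rot: [2.593, 1.773, 0.0]
contact_force: [0.2, 0.4, 0.6]
opening: 0.0618
grip_force: 1.7
```

Emit:
arm_command --increments '[{"slide":[-0.0028,0,-0.0017],"spin":0,"gripper":0.45},{"slide":[-0.0056,0,-0.0033],"spin":0,"gripper":0.45},{"slide":[-0.0084,0,-0.0049],"spin":0,"gripper":0.45},{"slide":[-0.0114,0,-0.0063],"spin":0,"gripper":0.45},{"slide":[-0.0143,0,-0.0077],"spin":0,"gripper":0.45},{"slide":[-0.0143,0,-0.0077],"spin":0,"gripper":0.45}]' --newtons 20

```text
t: 14.83
tool_pos: [0.5311, -0.0863, 0.1472]
tool_rot: [2.594, 1.773, -0.0]
contact_force: [0.1, -1.1, -1.0]
opening: 0.0623
grip_force: 1.7
```

```bash
cat > chk.py <<'E'
from h import *
import sys
s,C=cam("side");b=s["frame"];cv2.imwrite(sys.argv[1],b[:,:,::-1])
e=np.array([.5166,-.1235])
for th in map(float,sys.argv[2:]):
    q=proj(s,C,box(e,np.radians(th),L=.054,H=.084));print(th,((q[::2]+q[1::2])/2).round(0).tolist())
p=b[290:430,346:352].mean((1,2));d=np.diff(p);print([(290+int(i),int(p[i]),int(p[i+1])) for i in np.where(abs(d)>8)[0]])
E
python3 chk.py pics/s13.png 0 5 10
```

```text
0.0 [[347.0, 392.0], [350.0, 359.0], [352.0, 323.0], [349.0, 357.0]]
5.0 [[347.0, 392.0], [350.0, 357.0], [352.0, 326.0], [348.0, 362.0]]
10.0 [[347.0, 392.0], [351.0, 356.0], [352.0, 329.0], [348.0, 367.0]]
[(305, 9, 57), (306, 57, 192), (307, 192, 226), (328, 226, 212), (329, 212, 154), (330, 154, 117), (332, 119, 129), (345, 132, 143), (346, 143, 152), (361, 140, 124), (363, 130, 143), (367, 152, 137), (368, 137, 96), (369, 96, 77), (391, 78, 94), (392, 94, 113), (402, 123, 132), (403, 132, 140)]
```

Emit:
arm_command --increments '[{"slide":[-0.0077,0,-0.003],"spin":0,"gripper":0.45},{"slide":[-0.0155,0,-0.0053],"spin":0,"gripper":0.45},{"slide":[-0.0235,0,-0.0069],"spin":0,"gripper":0.45},{"slide":[-0.0317,0,-0.0077],"spin":0,"gripper":0.45},{"slide":[-0.0398,0,-0.0079],"spin":0,"gripper":0.45},{"slide":[-0.048,0,-0.0074],"spin":0,"gripper":0.45},{"slide":[-0.0561,0,-0.0061],"spin":0,"gripper":0.45},{"slide":[-0.0561,0,-0.0061],"spin":0,"gripper":0.45}]' --newtons 20

```text
t: 15.55
tool_pos: [0.5106, -0.1395, 0.1532]
tool_rot: [2.594, 1.771, -0.001]
contact_force: [-0.7, 0.3, 1.3]
opening: 0.0623
grip_force: 1.9
```

```bash
python3 chk.py pics/s14.png 35 40 45 50
```

```text
35.0 [[347.0, 392.0], [351.0, 352.0], [349.0, 352.0], [345.0, 397.0]]
40.0 [[347.0, 392.0], [350.0, 352.0], [348.0, 359.0], [344.0, 403.0]]
45.0 [[347.0, 392.0], [350.0, 353.0], [348.0, 365.0], [344.0, 409.0]]
50.0 [[347.0, 392.0], [350.0, 354.0], [347.0, 372.0], [343.0, 415.0]]
[(290, 103, 88), (293, 88, 63), (294, 63, 38), (295, 38, 65), (296, 65, 90), (299, 88, 58), (300, 58, 26), (339, 17, 8), (340, 8, 43), (341, 43, 165), (342, 165, 213), (347, 209, 200), (350, 210, 201), (354, 204, 195), (355, 195, 206), (357, 203, 192), (359, 193, 203), (365, 208, 163), (366, 163, 117), (371, 126, 135), (386, 145, 153), (389, 151, 142), (405, 125, 136), (410, 136, 114), (412, 111, 120)]
```

Emit:
arm_command --increments '[{"slide":[-0.0079,0,0.0019],"spin":0,"gripper":0.45},{"slide":[-0.0157,0,0.0046],"spin":0,"gripper":0.45},{"slide":[-0.0231,0,0.0079],"spin":0,"gripper":0.45},{"slide":[-0.0303,0,0.0118],"spin":0,"gripper":0.45},{"slide":[-0.0371,0,0.0164],"spin":0,"gripper":0.45},{"slide":[-0.0435,0,0.0215],"spin":0,"gripper":0.45},{"slide":[-0.0494,0,0.0271],"spin":0,"gripper":0.45},{"slide":[-0.0494,0,0.0271],"spin":0,"gripper":0.45}]' --newtons 20

```text
t: 16.27
tool_pos: [0.4919, -0.1846, 0.1242]
tool_rot: [-2.593, -1.771, 0.002]
contact_force: [0.1, 0.2, 0.2]
opening: 0.0622
grip_force: 2.1
```

```bash
python3 chk.py pics/s15.png 75 80 85
```

```text
75.0 [[347.0, 392.0], [349.0, 362.0], [343.0, 409.0], [341.0, 440.0]]
80.0 [[347.0, 392.0], [349.0, 364.0], [343.0, 416.0], [341.0, 444.0]]
85.0 [[347.0, 392.0], [348.0, 367.0], [342.0, 423.0], [341.0, 448.0]]
[(290, 59, 50), (333, 13, 28), (334, 28, 70), (335, 70, 87), (336, 87, 72), (337, 72, 42), (338, 42, 31), (345, 30, 21), (346, 21, 37), (347, 37, 101), (348, 101, 124), (349, 124, 103), (350, 103, 86), (353, 81, 49), (354, 49, 66), (355, 66, 90), (357, 90, 58), (358, 58, 23), (385, 22, 14), (392, 11, 51), (393, 51, 151), (394, 151, 182), (402, 180, 190), (407, 189, 163), (408, 163, 129), (409, 129, 112), (417, 87, 101), (418, 101, 111), (421, 120, 104), (422, 104, 87)]
```

Emit:
arm_command --increments '[{"slide":[-0.0027,0,0.0031],"spin":0,"gripper":0.45},{"slide":[-0.0054,0,0.0062],"spin":0,"gripper":0.45},{"slide":[-0.0078,0,0.0095],"spin":0,"gripper":0.45},{"slide":[-0.0102,0,0.0128],"spin":0,"gripper":0.45},{"slide":[-0.0102,0,0.0138],"spin":0,"gripper":0.45},{"slide":[-0.0102,0,0.0143],"spin":0,"gripper":0.45},{"slide":[-0.0102,0,0.0143],"spin":0,"gripper":0.45}]' --newtons 20

```text
t: 16.9
tool_pos: [0.4894, -0.1936, 0.1119]
tool_rot: [2.593, 1.774, -0.001]
contact_force: [-1.6, -1.0, 1.8]
opening: 0.062
grip_force: 2.5
```

Emit:
arm_command --increments '[{"slide":[0,0,0],"spin":0,"gripper":0.453},{"slide":[0,0,0],"spin":0,"gripper":0.46},{"slide":[0,0,0],"spin":0,"gripper":0.5},{"slide":[0,0,0],"spin":0,"gripper":0.65},{"slide":[0,0,0],"spin":0,"gripper":0.75},{"slide":[0,0,0],"spin":0,"gripper":0.75},{"slide":[0,0,0],"spin":0,"gripper":0.75}]' --newtons 20

```text
t: 17.48
tool_pos: [0.4894, -0.1935, 0.1117]
tool_rot: [2.593, 1.773, 0.0]
contact_force: [0.0, 0.3, -0.8]
opening: 0.0748
grip_force: 0.0
```

Emit:
arm_command --increments '[{"slide":[0,0,-0.03],"spin":0,"gripper":1},{"slide":[-0.03,0,-0.07],"spin":0,"gripper":1},{"slide":[-0.05,0,-0.1],"spin":0,"gripper":1},{"slide":[-0.07,0,-0.14],"spin":0,"gripper":1},{"slide":[-0.07,0,-0.15],"spin":0,"gripper":1},{"slide":[-0.07,0,-0.15],"spin":0,"gripper":1},{"slide":[-0.07,0,-0.15],"spin":0,"gripper":1}]'

```text
t: 18.07
tool_pos: [0.4642, -0.2592, 0.2629]
tool_rot: [2.592, 1.771, 0.002]
contact_force: [0.5, 0.6, -1.1]
opening: 0.0854
grip_force: 0.0
```

```bash
python3 - <<'E'
from h import *
w,C=cam("wrist");cv2.imwrite("pics/w16.png",w["frame"][:,:,::-1]);o=status.get_obs();print(o["tool_pos"],o["t"])
w.pop("frame");np.save("w16.npy",dict(im=w,C=C),allow_pickle=True)
E
```

```text
[ 0.46372003 -0.2584412   0.26093719] 18.1167
```

View pics/w16.png

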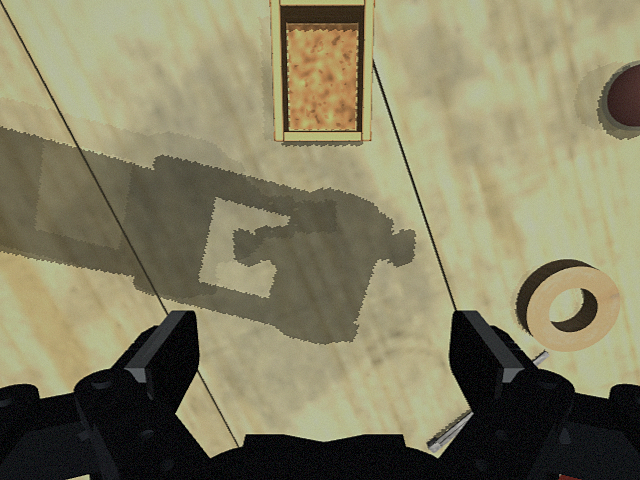

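Emit:
arm_command --increments '[{"slide":[0.03,-0.015,0],"spin":0,"gripper":1},{"slide":[0.063,-0.031,0],"spin":0,"gripper":1},{"slide":[0.096,-0.048,0],"spin":0,"gripper":1},{"slide":[0.13,-0.065,0],"spin":0,"gripper":1},{"slide":[0.163,-0.082,0],"spin":0,"gripper":1},{"slide":[0.196,-0.098,0],"spin":0,"gripper":1},{"slide":[0.23,-0.115,0],"spin":0,"gripper":1},{"slide":[0.26,-0.13,0],"spin":0,"gripper":1}]'

```text
t: 18.78
tool_pos: [0.4354, 0.0333, 0.2589]
tool_rot: [-2.59, -1.773, 0.005]
contact_force: [0.2, -0.9, 0.4]
opening: 0.0849
grip_force: 0.0
```

Emit:
arm_command --increments '[{"slide":[0.033,-0.017,0],"spin":0,"gripper":1},{"slide":[0.066,-0.033,0],"spin":0,"gripper":1},{"slide":[0.099,-0.05,0],"spin":0,"gripper":1},{"slide":[0.132,-0.066,0],"spin":0,"gripper":1},{"slide":[0.165,-0.083,0],"spin":0,"gripper":1},{"slide":[0.195,-0.097,0],"spin":0,"gripper":1},{"slide":[0.211,-0.105,0],"spin":0,"gripper":1},{"slide":[0.211,-0.105,0],"spin":0,"gripper":1}]'

```text
t: 19.45
tool_pos: [0.4137, 0.2683, 0.2588]
tool_rot: [-2.587, -1.779, 0.007]
contact_force: [-0.1, 0.3, -0.1]
opening: 0.0855
grip_force: 0.0
```

Emit:
arm_command --increments '[{"slide":[0,0,0],"spin":0,"gripper":1},{"slide":[0,0,0],"spin":0,"gripper":1},{"slide":[0,0,0],"spin":0,"gripper":1}]'

```text
t: 19.7
tool_pos: [0.4155, 0.2645, 0.2606]
tool_rot: [-2.594, -1.772, 0.003]
contact_force: [1.0, -0.8, 0.0]
opening: 0.0854
grip_force: 0.0
```

```bash
python3 - <<'E'
from h import *
d=np.load("w16.npy",allow_pickle=True).item()
a=ray(d["im"],d["C"],(275,141),.054);b=ray(d["im"],d["C"],(372,141),.054);v=b-a
print(a,b,np.linalg.norm(v),np.degrees(np.arctan2(v[1],v[0])),"centre",(a+b)/2+.042*np.array([.363,.932,0]))
w,C=cam("wrist");o=status.get_obs();print(o["t"],o["q"],o["tool_pos"])
im=w["frame"];hsv=cv2.cvtColor(im,cv2.COLOR_RGB2HSV)
cv2.imwrite("pics/w17.png",im[:,:,::-1]);w.pop("frame");np.save("w17.npy",dict(im=w,C=C),allow_pickle=True)
s,_=cam("side");A=cv2.resize(s["frame"][:,:,::-1],(267,200))
cv2.imwrite("pics/m17.png",im[:,:,::-1])
E
```

```text
[ 0.45642619 -0.19330336  0.054     ] [ 0.51430629 -0.21585665  0.054     ] 0.06211889027917201 -21.28863648029275 centre [ 0.50061224 -0.165436    0.054     ]
19.75 [ 4.15468875e-01 -2.41341256e-01  1.95938407e+00 -1.97056173e-04
  1.42471935e+00  7.87994656e-01] [0.41573402 0.2644558  0.26099646]
```

View pics/w17.png

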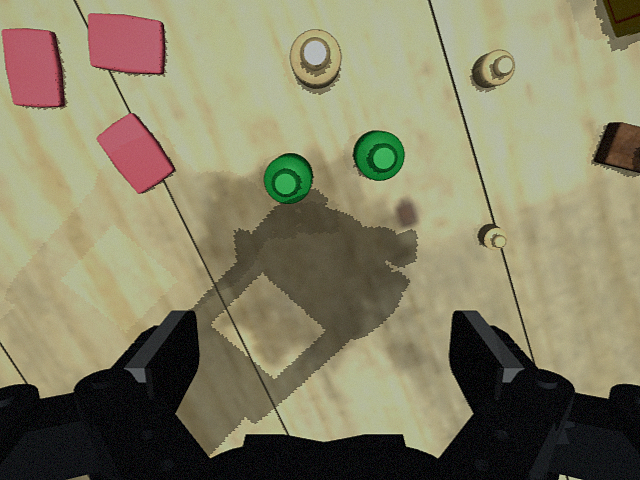

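```bash
python3 - <<'E'
from h import *
d=np.load("w17.npy",allow_pickle=True).item();im,C=d["im"],d["C"]
o=status.get_obs();T=R.from_rotvec(o["tool_rot"]).as_matrix()
for n,p,z in [("knob",(315,53),.05),("bodytop edges",(315.5,59),.037),("g1",(287,183),.05),("g2",(384,158),.05)]:
    P=ray(im,C,p,z);print(n,P.round(4),((P-o["tool_pos"])@T).round(4))
f=cv2.imread("pics/w17.png");print(f[25:95:2,315].mean(1).astype(int).tolist());print(f[53,285:348:2].mean(1).astype(int).tolist())
E
```

```text
knob [0.45   0.3698 0.05  ] [ 0.1106 -0.0065  0.2113]
bodytop edges [0.4495 0.3683 0.037 ] [ 0.109  -0.0064  0.2243]
g1 [0.4035 0.3028 0.05  ] [ 0.0313 -0.0254  0.2113]
g2 [0.4687 0.2949 0.05  ] [0.0476 0.0381 0.2113]
[168, 166, 114, 161, 158, 162, 88, 111, 187, 180, 183, 178, 182, 180, 180, 178, 182, 189, 182, 179, 80, 92, 66, 100, 103, 94, 160, 153, 140, 136, 51, 34, 107, 103, 90]
[169, 169, 151, 138, 153, 156, 163, 146, 92, 125, 184, 185, 180, 184, 183, 180, 183, 183, 187, 182, 193, 110, 85, 162, 160, 163, 156, 159, 126, 168, 167, 174]
```

Emit:
arm_command --increments '[{"slide":[0.03,-0.002,0.02],"spin":0,"gripper":0.1},{"slide":[0.06,-0.004,0.04],"spin":0,"gripper":0.1},{"slide":[0.09,-0.006,0.06],"spin":0,"gripper":0.1},{"slide":[0.111,-0.0065,0.08],"spin":0,"gripper":0.1},{"slide":[0.111,-0.0065,0.1],"spin":0,"gripper":0.1},{"slide":[0.111,-0.0065,0.115],"spin":0,"gripper":0.1},{"slide":[0.111,-0.0065,0.115],"spin":0,"gripper":0.1},{"slide":[0.111,-0.0065,0.115],"spin":0,"gripper":0.1}]'

```text
t: 20.47
tool_pos: [0.4498, 0.3703, 0.1459]
tool_rot: [-2.594, -1.772, 0.004]
contact_force: [0.4, -0.8, 0.8]
opening: 0.0469
grip_force: 0.0
```

```bash
python3 - <<'E'
from h import *
w,C=cam("wrist");o=status.get_obs();T=R.from_rotvec(o["tool_rot"]).as_matrix();print(o["tool_pos"],o["opening"],((np.array([.4503,.3703,.112])-o["tool_pos"])@T).round(4))
E
```

```text
[0.45049106 0.37074912 0.14729027] 0.046990931350163904 [-0.0005 -0.      0.0353]
```

Emit:
arm_command --increments '[{"slide":[0,0,0.012],"spin":0,"gripper":0.1},{"slide":[0,0,0.024],"spin":0,"gripper":0.1},{"slide":[0,0,0.034],"spin":0,"gripper":0.1},{"slide":[0,0,0.034],"spin":0,"gripper":0.1},{"slide":[0,0,0.034],"spin":0,"gripper":0.1}]'

```text
t: 20.93
tool_pos: [0.4493, 0.3707, 0.1114]
tool_rot: [-2.593, -1.773, 0.004]
contact_force: [-0.3, -1.8, 0.9]
opening: 0.0469
grip_force: 0.0
```

Emit:
arm_command --increments '[{"slide":[0,0,0],"spin":0,"gripper":-0.4},{"slide":[0,0,0],"spin":0,"gripper":-0.7},{"slide":[0,0,0],"spin":0,"gripper":-0.7},{"slide":[0,0,0],"spin":0,"gripper":-0.7},{"slide":[0,0,0],"spin":0,"gripper":-0.7},{"slide":[0,0,0],"spin":0,"gripper":-0.7},{"slide":[0,0,0],"spin":0,"gripper":-0.7},{"slide":[0,0,0],"spin":0,"gripper":-0.7}]' --newtons 40

```text
t: 21.6
tool_pos: [0.4505, 0.3714, 0.1135]
tool_rot: [2.593, 1.773, 0.002]
contact_force: [0.5, -0.7, 4.4]
opening: 0.0149
grip_force: 39.2
```

Emit:
arm_command --increments '[{"slide":[0,0,-0.01],"spin":0,"gripper":-0.7},{"slide":[0,0,-0.03],"spin":0,"gripper":-0.7},{"slide":[0,0,-0.06],"spin":0,"gripper":-0.7},{"slide":[0,0,-0.09],"spin":0,"gripper":-0.7},{"slide":[0,0,-0.12],"spin":0,"gripper":-0.7},{"slide":[0,0,-0.12],"spin":0,"gripper":-0.7},{"slide":[0,0,-0.12],"spin":0,"gripper":-0.7}]' --newtons 40

```text
t: 22.18
tool_pos: [0.4505, 0.3717, 0.2348]
tool_rot: [-2.593, -1.773, -0.006]
contact_force: [0.4, 0.3, -2.6]
opening: 0.0149
grip_force: 39.3
```

```bash
python3 - <<'E'
from h import *
o=status.get_obs();print(o["contact_force"],o["wrist_torque"],o["opening"],o["tool_pos"],o["q"])
w,C=cam("wrist");f=w["frame"];cv2.imwrite("pics/w18.png",f[:,:,::-1])
s,Cs=cam("side");cv2.imwrite("pics/s18.png",s["frame"][:,:,::-1])
# brass pixels at old place in side view
a=cv2.imread("pics/side0.png");print(np.abs(a[160:190,235:258].astype(int)-s["frame"][160:190,235:258,::-1]).mean())
q=proj(s,Cs,np.array([[o["tool_pos"][0],o["tool_pos"][1],o["tool_pos"][2]-.113],[o["tool_pos"][0],o["tool_pos"][1],o["tool_pos"][2]-.076]]));print(q)
u,v=q.mean(0).astype(int);print(s["frame"][v-16:v+22:2,u].tolist());print(s["frame"][v+4,u-16:u+17:2].tolist())
E
```

```text
[ 0.41118863  0.30044006 -2.6096193 ] [ 0.02820267  0.00738425 -0.01961141] 0.014888309058702058 [0.45053353 0.37169573 0.23483879] [5.62349101e-01 6.42609682e-03 1.77769664e+00 2.13856411e-04
 1.35370763e+00 9.33386531e-01]
42.86666666666667
[[239.45880405 129.7884846 ]
 [237.27864095 111.98465528]]
[[34, 36, 35], [51, 42, 34], [84, 76, 53], [83, 72, 50], [75, 68, 44], [66, 57, 43], [75, 69, 50], [105, 94, 67], [129, 113, 83], [119, 110, 80], [94, 84, 61], [86, 72, 53], [84, 75, 54], [75, 65, 48], [73, 65, 46], [63, 53, 36], [60, 53, 38], [194, 182, 136], [198, 187, 146]]
[[25, 19, 9], [29, 21, 11], [31, 26, 24], [43, 35, 26], [76, 70, 52], [79, 71, 51], [90, 77, 57], [88, 78, 55], [94, 84, 61], [90, 80, 58], [86, 77, 54], [73, 61, 44], [59, 53, 35], [31, 27, 22], [28, 20, 17], [27, 23, 15], [29, 23, 18]]
```

Emit:
arm_command --increments '[{"slide":[-0.02,0.01,0],"spin":4,"gripper":-0.7},{"slide":[-0.05,0.025,0],"spin":10,"gripper":-0.7},{"slide":[-0.082,0.041,0],"spin":16,"gripper":-0.7},{"slide":[-0.114,0.057,0],"spin":22,"gripper":-0.7},{"slide":[-0.146,0.073,0],"spin":28,"gripper":-0.7},{"slide":[-0.178,0.089,0],"spin":34,"gripper":-0.7},{"slide":[-0.21,0.105,0],"spin":40,"gripper":-0.7},{"slide":[-0.241,0.121,0],"spin":45,"gripper":-0.7}]'

```text
t: 22.95
tool_pos: [0.4737, 0.101, 0.2298]
tool_rot: [-3.075, -0.639, 0.008]
contact_force: [0.5, -0.0, -1.7]
opening: 0.015
grip_force: 39.3
```

Emit:
arm_command --increments '[{"slide":[-0.012,0.035,0],"spin":6,"gripper":-0.7},{"slide":[-0.023,0.07,0],"spin":12,"gripper":-0.7},{"slide":[-0.035,0.105,0],"spin":18,"gripper":-0.7},{"slide":[-0.047,0.14,0],"spin":24,"gripper":-0.7},{"slide":[-0.058,0.175,0],"spin":30,"gripper":-0.7},{"slide":[-0.07,0.21,0],"spin":36,"gripper":-0.7},{"slide":[-0.079,0.237,0],"spin":42,"gripper":-0.7},{"slide":[-0.085,0.256,0],"spin":45,"gripper":-0.7}]'

```text
t: 23.62
tool_pos: [0.4992, -0.168, 0.2297]
tool_rot: [-3.085, 0.59, 0.007]
contact_force: [0.6, -0.1, -1.4]
opening: 0.0146
grip_force: 39.3
```

Emit:
arm_command --increments '[{"slide":[0,0,0],"spin":0,"gripper":-0.7},{"slide":[0,0,0],"spin":0,"gripper":-0.7},{"slide":[0,0,0],"spin":0,"gripper":-0.7}]'

```text
t: 23.87
tool_pos: [0.4997, -0.165, 0.2306]
tool_rot: [-3.086, 0.579, 0.006]
contact_force: [-0.3, 0.3, -1.6]
opening: 0.0151
grip_force: 39.4
```

```bash
python3 - <<'E'
from h import *
w,C=cam("wrist");o=status.get_obs();T=R.from_rotvec(o["tool_rot"]).as_matrix();print(T.round(3),o["tool_pos"],o["opening"],o["contact_force"])
print("to box",((np.array([.5006,-.1654,.14])-o["tool_pos"])@T).round(4))
f=w["frame"];cv2.imwrite("pics/w19.png",f[:,:,::-1])
u=np.array([.363,.932,0]);s=np.array([.932,-.363,0]);c=np.array([.5006,-.1654,.054])
q=proj(w,C,np.array([c+a*u*.042+b*s*.031 for a,b in [(1,1),(1,-1),(-1,-1),(-1,1)]]));print(q.round(0))
g=f.mean(2)
# rim edges along columns/rows near predicted far edge
for k in (0,1,2,3):
    x,y=q[k];print(k,round(x),round(y))
sd,Cs=cam("side");cv2.imwrite("pics/s19.png",sd["frame"][:,:,::-1])
print(proj(sd,Cs,np.array([c+a*u*.042+b*s*.031 for a,b in [(1,1),(1,-1),(-1,-1),(-1,1)]])).round(0))
E
```

```text
[[ 0.932 -0.362 -0.003]
 [-0.362 -0.932  0.002]
 [-0.003 -0.001 -1.   ]] [ 0.49989029 -0.16474587  0.23103465] 0.014861018790857737 [-0.50756404 -0.06686074 -1.90979197]
to box [0.0012 0.0004 0.091 ]
[[252. 188.]
 [257. 287.]
 [392. 287.]
 [396. 188.]]
0 252 188
1 257 287
2 392 287
3 396 188
[[372. 375.]
 [324. 369.]
 [316. 429.]
 [367. 435.]]
```

```bash
python3 - <<'E'
import cv2,numpy as np
g=cv2.imread("pics/w19.png").astype(int).mean(2)
def ed(p,o,t=18): d=np.diff(p);return [(o+int(i),int(p[i]),int(p[i+1])) for i in np.where(abs(d)>t)[0]]
for r in (205,225,245): print("row",r,ed(g[r-1:r+2,235:415].mean(0),235))
for c in (275,300,325,350,375): print("col",c,ed(g[170:330,c-1:c+2].mean(1),170))
E
```

```text
row 205 [(252, 185, 137), (254, 145, 167), (262, 175, 109), (263, 109, 46), (272, 32, 98), (281, 81, 115), (282, 115, 144), (371, 69, 88), (374, 99, 119), (375, 119, 72), (376, 72, 32), (385, 46, 95), (394, 112, 79)]
row 225 [(253, 191, 144), (254, 144, 97), (263, 114, 66), (264, 66, 38), (272, 34, 57), (273, 57, 104), (374, 117, 89), (375, 89, 46), (384, 34, 88), (385, 88, 113), (393, 111, 83)]
row 245 [(254, 195, 140), (255, 140, 99), (264, 115, 63), (265, 63, 38), (273, 37, 78), (274, 78, 109), (280, 107, 157), (295, 164, 118), (296, 118, 91), (374, 106, 59), (375, 59, 38), (383, 30, 83), (384, 83, 109), (392, 112, 91)]
col 275 [(176, 195, 161), (177, 161, 66), (188, 49, 91), (189, 91, 168), (198, 175, 61), (199, 61, 86), (255, 83, 107), (256, 107, 80), (257, 80, 50), (278, 45, 142), (279, 142, 167), (287, 149, 177), (306, 176, 199), (307, 199, 34), (308, 34, 1), (320, 9, 27), (326, 10, 35), (327, 35, 15)]
col 300 [(170, 154, 59), (171, 59, 38), (173, 56, 164), (174, 164, 197), (176, 196, 168), (177, 168, 69), (179, 84, 48), (189, 70, 114), (198, 107, 58), (234, 88, 109), (253, 107, 130), (255, 132, 108), (256, 108, 61), (257, 61, 42), (293, 107, 56), (294, 56, 10)]
col 325 [(177, 125, 66), (179, 68, 48), (188, 53, 80), (189, 80, 112), (198, 104, 62), (199, 62, 89), (247, 103, 55), (274, 90, 114), (299, 127, 101), (300, 101, 47)]
col 350 [(177, 113, 67), (188, 50, 82), (189, 82, 113), (198, 106, 54), (255, 108, 128), (256, 128, 84), (257, 84, 44), (293, 111, 72), (294, 72, 40)]
col 375 [(177, 124, 66), (188, 54, 78), (189, 78, 118), (257, 65, 45), (278, 54, 100), (286, 94, 113), (287, 113, 161), (307, 166, 29), (308, 29, 5), (320, 9, 30), (326, 11, 33), (327, 33, 14)]
```

```bash
python3 - <<'E'
from h import *
w,C=cam("wrist");o=status.get_obs();T=R.from_rotvec(o["tool_rot"]).as_matrix()
for off in (-.004,0,.004):
  P=np.array([o["tool_pos"]+T@np.array([off+.017,0,z]) for z in (.0765,.1135)]+[o["tool_pos"]+T@np.array([off+.009,0,z]) for z in (.0635,.0765)]+[o["tool_pos"]+T@np.array([off,s*.017,.0765]) for s in (-1,1)])
  print(off,proj(w,C,P).round(0).tolist())
g=w["frame"].mean(2);
for r in (255,265,275,285): 
  p=g[r-1:r+2,270:380].mean(0);d=np.diff(p);print(r,[(270+int(i),int(p[i]),int(p[i+1])) for i in np.where(abs(d)>15)[0]])
E
```

```text
-0.004 [[323.0, 280.0], [324.0, 251.0], [323.0, 315.0], [323.0, 300.0], [279.0, 322.0], [368.0, 322.0]]
0 [[323.0, 270.0], [324.0, 242.0], [323.0, 305.0], [323.0, 290.0], [278.0, 312.0], [369.0, 313.0]]
0.004 [[323.0, 259.0], [324.0, 234.0], [323.0, 294.0], [323.0, 280.0], [278.0, 303.0], [369.0, 303.0]]
255 [(274, 36, 72), (275, 72, 108), (281, 99, 121), (282, 121, 142), (286, 131, 150), (295, 152, 168), (297, 159, 118), (301, 95, 78), (302, 78, 59), (303, 59, 44), (348, 85, 107), (374, 110, 58), (375, 58, 37)]
265 []
275 []
285 [(285, 191, 126), (286, 126, 63), (362, 54, 96), (363, 96, 120)]
```

Emit:
arm_command --increments '[{"slide":[0.003,0,0.015],"spin":0,"gripper":-0.7},{"slide":[0.003,0,0.03],"spin":0,"gripper":-0.7},{"slide":[0.003,0,0.045],"spin":0,"gripper":-0.7},{"slide":[0.003,0,0.06],"spin":0,"gripper":-0.7},{"slide":[0.003,0,0.075],"spin":0,"gripper":-0.7},{"slide":[0.003,0,0.09],"spin":0,"gripper":-0.7},{"slide":[0.003,0,0.097],"spin":0,"gripper":-0.7},{"slide":[0.003,0,0.1],"spin":0,"gripper":-0.7}]'

```text
t: 24.68
tool_pos: [0.5026, -0.1658, 0.1311]
tool_rot: [-3.087, 0.578, 0.004]
contact_force: [0.2, -0.0, -2.2]
opening: 0.0148
grip_force: 39.4
```

Emit:
arm_command --increments '[{"slide":[0,0,0.003],"spin":0,"gripper":-0.7},{"slide":[0,0,0.005],"spin":0,"gripper":-0.7},{"slide":[0,0,0.007],"spin":0,"gripper":-0.7},{"slide":[0,0,0.007],"spin":0,"gripper":-0.7}]'

```text
t: 25.02
tool_pos: [0.5036, -0.167, 0.1261]
tool_rot: [3.088, -0.58, 0.001]
contact_force: [-0.2, 0.2, -3.0]
opening: 0.0152
grip_force: 39.4
```

Emit:
arm_command --increments '[{"slide":[0,0,0.001],"spin":0,"gripper":-0.7},{"slide":[0,0,0.002],"spin":0,"gripper":-0.7},{"slide":[0,0,0.003],"spin":0,"gripper":-0.7},{"slide":[0,0,0.003],"spin":0,"gripper":-0.7}]'

```text
t: 25.35
tool_pos: [0.5034, -0.1669, 0.1226]
tool_rot: [-3.088, 0.58, 0.0]
contact_force: [-0.8, -0.4, -2.4]
opening: 0.0146
grip_force: 39.4
```

Emit:
arm_command --increments '[{"slide":[0,0,0.001],"spin":0,"gripper":-0.7},{"slide":[0,0,0.0015],"spin":0,"gripper":-0.7},{"slide":[0,0,0.002],"spin":0,"gripper":-0.7},{"slide":[0,0,0.002],"spin":0,"gripper":-0.7}]'

```text
t: 25.68
tool_pos: [0.5038, -0.1671, 0.1215]
tool_rot: [3.087, -0.58, 0.001]
contact_force: [-1.9, 1.0, 4.6]
opening: 0.0151
grip_force: 39.8
```

Touchdown on the box floor (force up). Release narrowly, then rise.

Emit:
arm_command --increments '[{"slide":[0,0,-0.001],"spin":0,"gripper":-0.6},{"slide":[0,0,-0.001],"spin":0,"gripper":-0.5},{"slide":[0,0,-0.001],"spin":0,"gripper":-0.35},{"slide":[0,0,-0.001],"spin":0,"gripper":-0.35},{"slide":[0,0,-0.001],"spin":0,"gripper":-0.35},{"slide":[0,0,-0.001],"spin":0,"gripper":-0.35}]' --newtons 20

```text
t: 26.18
tool_pos: [0.5034, -0.1669, 0.1217]
tool_rot: [-3.088, 0.58, -0.0]
contact_force: [1.1, -0.2, -0.3]
opening: 0.0275
grip_force: 0.0
```

Emit:
arm_command --increments '[{"slide":[0,0,-0.01],"spin":0,"gripper":-0.35},{"slide":[0,0,-0.03],"spin":0,"gripper":-0.35},{"slide":[0,0,-0.06],"spin":0,"gripper":-0.35},{"slide":[-0.02,0,-0.09],"spin":0,"gripper":-0.35},{"slide":[-0.05,0,-0.12],"spin":0,"gripper":-0.35},{"slide":[-0.06,0,-0.13],"spin":0,"gripper":-0.35},{"slide":[-0.06,0,-0.13],"spin":0,"gripper":-0.35},{"slide":[-0.06,0,-0.13],"spin":0,"gripper":-0.35}]'

```text
t: 26.85
tool_pos: [0.4478, -0.1453, 0.2531]
tool_rot: [3.087, -0.58, 0.005]
contact_force: [0.3, -0.0, -0.6]
opening: 0.0279
grip_force: 0.0
```

```bash
python3 - <<'E'
from h import *
w,C=cam("wrist");f=w["frame"];cv2.imwrite("pics/w20.png",f[:,:,::-1])
u=np.array([.363,.932,0]);s=np.array([.932,-.363,0]);c=np.array([.5006,-.1654,0])
z=np.array([0,0,1.])
P=[c+a*u*.042+b*s*.031+.054*z for a,b in [(1,1),(1,-1),(-1,-1),(-1,1)]]+[c+.058*z]
q=proj(w,C,np.array(P));print(q.round(0).tolist())
g=f.mean(2)
def ed(p,o,t=18): d=np.diff(p);return [(o+int(i),int(p[i]),int(p[i+1])) for i in np.where(abs(d)>t)[0]]
k=q[4].astype(int);print("row",ed(g[k[1]-1:k[1]+2,k[0]-110:k[0]+110].mean(0),k[0]-110));print("col",ed(g[max(0,k[1]-90):k[1]+90,k[0]-1:k[0]+2].mean(1),max(0,k[1]-90)))
print(f[k[1],k[0]],status.get_obs()["contact_force"],status.get_obs()["t"])
E
```

```text
[[253.0, 92.0], [258.0, 195.0], [389.0, 195.0], [393.0, 92.0], [323.0, 145.0]]
row [(np.int64(255), 183, 157), (np.int64(264), 173, 105), (np.int64(265), 105, 46), (np.int64(273), 35, 99), (np.int64(278), 80, 121), (np.int64(279), 121, 155), (np.int64(298), 150, 109), (np.int64(299), 109, 153), (np.int64(308), 183, 135), (np.int64(309), 135, 96), (np.int64(312), 111, 149), (np.int64(313), 149, 192), (np.int64(334), 199, 176), (np.int64(335), 176, 118), (np.int64(336), 118, 98), (np.int64(339), 81, 133), (np.int64(340), 133, 168), (np.int64(348), 165, 127), (np.int64(349), 127, 87), (np.int64(350), 87, 132), (np.int64(351), 132, 151), (np.int64(371), 156, 181), (np.int64(372), 181, 120), (np.int64(373), 120, 47), (np.int64(381), 56, 145), (np.int64(382), 145, 173), (np.int64(389), 177, 128), (np.int64(390), 128, 151)]
col [(np.int64(81), 196, 144), (np.int64(82), 144, 48), (np.int64(83), 48, 30), (np.int64(85), 43, 158), (np.int64(86), 158, 187), (np.int64(93), 188, 124), (np.int64(94), 124, 159), (np.int64(95), 159, 177), (np.int64(103), 160, 60), (np.int64(104), 60, 41), (np.int64(107), 45, 134), (np.int64(115), 130, 109), (np.int64(116), 109, 159), (np.int64(127), 186, 96), (np.int64(131), 120, 156), (np.int64(132), 156, 197), (np.int64(154), 203, 136), (np.int64(155), 136, 101), (np.int64(167), 96, 58), (np.int64(168), 58, 94), (np.int64(176), 86, 118), (np.int64(178), 109, 47), (np.int64(186), 45, 104), (np.int64(195), 98, 78)]
[194 200 192] [-0.70059853 -0.16080231 -1.16999901] 26.9
```

```bash
python3 -c "
from station import order
print(order.finish_job())"
```

```text
the job is handed in; nothing more can be done
None
```

I rolled the box over in two controlled quarter turns, with a rest on its side between them. I then let go of it open side up, stood the 200 g brass weight upright inside it, and handed the job in at about 27 s; the hand-in gave no verdict.

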